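# Check-weigh a tagged amplifier module on a beam balance

## Task

Weigh the module with the green tag: first set it squarely on the black rubber pan of the balance, lengthwise along the pan, and let go, then stand check weights on the bare steel pan until the red pointer rests inside the green band. The module's weight is not known, so choose the weights by watching the pointer; leave any spare weights standing on the bench, and do not disturb the red-tagged module, the bottle, the jar or the screwdriver.

Things in the scene. Friction and masses are not known exactly. Their poses are not given: they have to be found in the camera images.
- balance: Beam balance fixed to the bench. Origin: under its centre on the bench, z up; the beam runs along its y, pivot 65 mm above the bench. A white index plate (84 mm wide, top 190 mm above the bench) stands at the centre, with a green band 21 mm wide in its middle; the red pointer's tip moves in front of it.
- beam (a joint): Angle of the beam and pointer, rad: 0 is level (pointer mid-band), positive when the black (module) pan is lower. Stops at -0.25 and +0.25. Sprung: each 100 g of difference between the pans tilts it 0.15 rad, so beyond about 165 g it is at a stop. The green band spans -0.10 to +0.10. Settles in about 1 s. With both pans empty it is level.
- module_pan (a point): Centre of the top of the black rubber pan, for the module, at the balance's +y end, 125 mm from centre; axes as the balance's. Flat, no rim, 160 mm along x, 90 mm along y. It always stays horizontal and moves up or down with the beam: 90 mm above the bench when level, 31 mm lower or higher at the stops. It yields when pressed (about 50 N/m): set things down by its height, not by feel.
- weight_pan (a point): Centre of the top of the bare steel pan, for the weights, at the balance's -y end; same size and behaviour as the black pan; it rises when the black one sinks. Three weights fit in a row along its x, 50 mm apart.
- module_green: Finned black amplifier module, a block 110 mm long (its x) by 54 mm wide (its y) by 50 mm tall with a 60 x 34 mm flat green tag on its top. Origin: centre of the underside, z up. The module to weigh; its mass differs each time, between 160 and 440 g.
- module_red: Finned black amplifier module, a block 110 mm long (its x) by 54 mm wide (its y) by 50 mm tall with a 60 x 34 mm flat red tag on its top. Origin: centre of the underside, z up. Not to be moved.
- weight_200_a: 200 g check weight: plain aluminium cylinder 50 mm across and 38 mm tall, above it a blue grip knob 22 mm across whose underside is 44 mm and top 70 mm above the weight's underside. Origin: centre of the underside, z up.
- weight_200_b: A second one like it. 200 g check weight: plain aluminium cylinder 50 mm across and 38 mm tall, above it a blue grip knob 22 mm across whose underside is 44 mm and top 70 mm above the weight's underside. Origin: centre of the underside, z up.
- weight_100: 100 g check weight: plain aluminium cylinder 40 mm across and 30 mm tall, above it a yellow grip knob 22 mm across whose underside is 36 mm and top 62 mm above the weight's underside. Origin: centre of the underside, z up.
- bottle: Small white plastic bottle, 36 mm across, 85 mm tall, standing on the bench; a bystander. Origin: underside.
- screwdriver: Screwdriver 180 mm long lying on the bench beyond the balance; a bystander.
- flux_jar: Amber glass jar with steel lid, 56 mm across, 60 mm tall, between the robot and the balance; a bystander. Origin: underside.

How it is judged:
On the way:
1. the green-tagged module stands alone on the black pan, let go, and has tipped the beam to its side (x of module_green in the frame of module_pan between -0.04 and 0.04 m and y of module_green in the frame of module_pan between -0.03 and 0.03 m and z of module_green in the frame of module_pan between -0.005 and 0.008 m and angle between module_green's own z axis and vertical below 0.1 rad and angle between the x axis of module_green and the x axis of module_pan, either way round below 0.25 rad and value of joint beam above 0.15 rad and contact force between the fingers and module_green below 0.1 N), for 0.2 s.
At the end, for the whole second after the job is handed in: The green-tagged module stands upright on the black pan, within 40 mm along and 30 mm across of its centre and 0.25 rad of its length; the beam rests within 0.10 rad of level (pointer in the green band); each weight stands upright (0.1 rad) on the steel pan or the bench; all still (x of module_green in the frame of module_pan between -0.04 and 0.04 m and y of module_green in the frame of module_pan between -0.03 and 0.03 m and z of module_green in the frame of module_pan between -0.005 and 0.008 m and angle between each of module_green, weight_200_a, weight_200_b, weight_100's own z axis and vertical below 0.1 rad and angle between the x axis of module_green and the x axis of module_pan, either way round below 0.25 rad and value of joint beam between -0.1 and 0.1 rad and velocity of joint beam between -0.05 and 0.05 rad/s and linear speed of each of module_green, weight_200_a, weight_200_b, weight_100 below 0.02 m/s and ((x of weight_200_a in the frame of weight_pan between -0.08 and 0.08 m and y of weight_200_a in the frame of weight_pan between -0.045 and 0.045 m and z of weight_200_a in the frame of weight_pan between -0.005 and 0.008 m) or height (world z) of weight_200_a between -0.005 and 0.008 m) and ((x of weight_200_b in the frame of weight_pan between -0.08 and 0.08 m and y of weight_200_b in the frame of weight_pan between -0.045 and 0.045 m and z of weight_200_b in the frame of weight_pan between -0.005 and 0.008 m) or height (world z) of weight_200_b between -0.005 and 0.008 m) and ((x of weight_100 in the frame of weight_pan between -0.08 and 0.08 m and y of weight_100 in the frame of weight_pan between -0.045 and 0.045 m and z of weight_100 in the frame of weight_pan between -0.005 and 0.008 m) or height (world z) of weight_100 between -0.005 and 0.008 m)); the robot touches nothing.
It fails at once if module red moved more than 20 mm (distance of module_red from where it was at the start of the episode above 0.02 m).
It fails at once if bottle moved more than 20 mm (distance of bottle from where it was at the start of the episode above 0.02 m).
It fails at once if screwdriver moved more than 20 mm (distance of screwdriver from where it was at the start of the episode above 0.02 m).
It fails at once if flux jar moved more than 20 mm (distance of flux_jar from where it was at the start of the episode above 0.02 m).
It also fails if it takes over 67 s, if anything falls off the work surface, if the arm or the gripper's body presses on something with over 40 N, if the wrist force passes 120 N, or if a joint passes its speed limit or range.

## Robot

A 6-joint arm with a two-finger parallel gripper is mounted at the origin on the work surface. World frame = base frame: x ahead of the robot, y to its left, z up, the work surface at z = 0. Lengths are in m, angles in rad, forces in N, time in s.
With the tool pointing down it reaches from about 0.325 to 0.85 m from the base axis. Payload 4.4 kg.
Tool frame: the origin (TCP) lies between the finger pads; the fingertips stand 19 mm ahead of it and the grasp point (between the pads) is the TCP; z points along the fingers, y is the line along which they close (so a half turn about z gives the same grasp; the last joint's range is limited). The gripper opens to 94 mm and grips with 3 to 60 N. Pads are 16 mm wide; open, the fingers measure 119 mm over their backs; the gripper's body (75 mm by 177 mm) begins 78 mm behind the grasp point.
Start: joints at [1.151, 0.207, 1.542, -0, 1.393, -0.15], TCP at [0.153, 0.554, 0.224] pointing down, gripper open.
Joint ranges: [-2.73, 2.73], [-0.86, 2.22], [0.23, 2.46], [-1.11, 4.25], [0.08, 2.63], [-2.82, 2.82]. Speed limits (rad/s): [2.79, 2.79, 3.14, 3.14, 3.14, 3.14].

## Interface

Orientations are given as a unit quaternion [x, y, z, w].
In Python, from rig import ctrl gives the robot as it stands.
- The arm moves only by the shell command python3 nudge.py 'ROWS' [FORCE]. ROWS is a JSON list of rows, 1 to 12 of them, each of 5 numbers: the finger opening in m, then dx, dy, dz in m, then a turn about the tool's z in rad; each row is the pose to reach, as a shift and turn from the pose commanded when the command began, along the tool's axes at that moment; what a row does not reach only later rows make up. A row lasts 1/12 s, in which the tool goes at most 0.0417 m and 0.125 rad, less where a joint would pass 70% of its speed; a pose out of reach is approached as far as the arm can. The fingers move at their own pace and stop on an object; FORCE is the grip in N (left out, the last holds). Time passes only in rows, so rows that do not move let the fingers close. It prints the time, the measured TCP pose, the force, the opening and the grip force at its end.
- ctrl.sense(): the state, without advancing time (a new reading comes with each control period).
- ctrl.read_camera(name): name is "scene" or "top" or "wrist"; returns a dict with "image" (384x512x3 uint8, red, green, blue), "camera_matrix" (3x3 intrinsics, pixels), "T" (4x4, takes a point from camera to world coordinates); the wrist camera has in their place "mount" (4x4, takes a point from camera to tool coordinates, whose origin is the TCP and whose axes are the flange's). Camera axes: x right, y up, looking along -z (the intrinsics and any distortion apply to the point x, -y, -z); pixel columns grow to the right and rows downward; lengths in m; the calibration is good to about 2 mm. A picture is of the moment at which its call begins: read the wrist's pose just before it. There is no depth.
- ctrl.job_done(): hands the job in; it is judged then, once.
The state is a dict: "time_s": time; "joint_pos": joint angles; "qvel": joint speeds; "effort": joint torques, N m; "tool_pos": TCP position; "tool_rot": TCP orientation; "force": force on the tool from outside, world axes, zero at the start; "torque": the same for the moment, N m; "opening": finger opening in m; "finger_force": force on a finger pad.
Only numpy, scipy, OpenCV 4.12 (cv2) and the standard library are available. Lean on these libraries where they do the work, as an engineer would, in place of code of your own. Each camera call takes 0.05 s, during which the arm holds its last target. There are 200 camera calls.

## Working session

There is one attempt and no reset: what is moved stays moved. The work goes in short steps, Python scripts to look and compute and a shell command to move; the robot and the scene stay as the last step left them, time stands still between calls to the robot, and variables do not carry over. Pictures are saved under pics/ and viewed, at most 10 in all, crops included, and the job is handed in when it is done.

```bash
ls; mkdir -p pics
python3 - <<'E'
from rig import ctrl
import cv2,numpy as np
s=ctrl.sense();print(s['time_s'],s['tool_pos'],s['tool_rot'],s['opening'])
for n in("scene","top"):
    d=ctrl.read_camera(n);cv2.imwrite(f'pics/{n}0.png',d['image'][:,:,::-1])
    print(n,np.round(d['camera_matrix'],1).tolist(),np.round(d['T'],4).tolist(),[k for k in d])
E
```

```text
nudge.py
pics
rig.py
0.0 [0.15295845 0.55350684 0.22330817] [ 1.34514825e-01  9.90910951e-01 -1.07265169e-03 -3.14773378e-04] 0.09414683693434346
scene [[467.4, 0.0, 270.0], [0.0, 467.4, 190.5], [0.0, 0.0, 1.0]] [[-0.0434, -0.8411, 0.5391, 1.2229], [0.999, -0.0442, 0.0115, 0.0184], [0.0142, 0.539, 0.8422, 1.1029], [0.0, 0.0, 0.0, 1.0]] ['image', 'camera_matrix', 'T']
top [[373.6, 0.0, 257.7], [0.0, 373.6, 191.0], [0.0, 0.0, 1.0]] [[0.0041, 0.9868, -0.162, 0.3895], [-0.9997, 0.0077, 0.0221, 0.0298], [0.0231, 0.1619, 0.9865, 1.1612], [0.0, 0.0, 0.0, 1.0]] ['image', 'camera_matrix', 'T']
```

View pics/scene0.png

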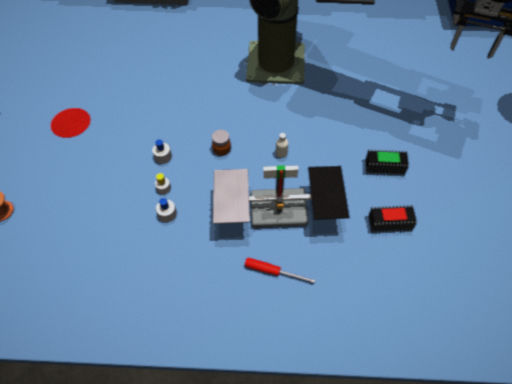

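View pics/top0.png

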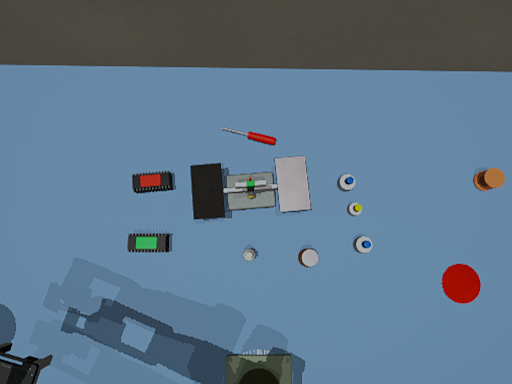

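The scene picture shows the green tag at about (388,157), the black pan at (328,192), the steel pan at (231,195), and the weights at (160,150), (161,182) and (166,208). In the top picture the green tag is at (146,243), the black pan at (208,191), the steel pan at (293,184), and the weights at (347,182), (355,209) and (363,245). Next I segment these and triangulate them.

```bash
cat > h.py <<'E'
from rig import ctrl
import cv2,numpy as np
def cam(n):
    d=ctrl.read_camera(n); return d['image'],d['camera_matrix'],d['T']
def ray(K,T,uv):
    v=np.array([(uv[0]-K[0,2])/K[0,0],-(uv[1]-K[1,2])/K[1,1],-1.]); v=T[:3,:3]@v
    return T[:3,3],v/np.linalg.norm(v)
def tri(*r):
    A=sum(np.eye(3)-np.outer(v,v) for o,v in r); b=sum((np.eye(3)-np.outer(v,v))@o for o,v in r)
    p=np.linalg.solve(A,b); return p,[np.linalg.norm(np.cross(p-o,v)) for o,v in r]
def atz(r,z): o,v=r; return o+v*(z-o[2])/v[2]
def blobs(m,mn=8):
    n,l,s,c=cv2.connectedComponentsWithStats(m.astype(np.uint8)); return [(s[i,4],c[i],l==i) for i in range(1,n) if s[i,4]>=mn]
def hsv(im): return cv2.cvtColor(im,cv2.COLOR_RGB2HSV).astype(int)
def mask(im,c):
    H,S,V=[hsv(im)[...,i] for i in range(3)]
    return {'green':(abs(H-62)<14)&(S>150)&(V>70),'blue':(abs(H-112)<10)&(S>170)&(V>60),'yellow':(abs(H-29)<6)&(S>150)&(V>110),
     'black':(V<45),'steel':(S<70)&(V>120),'red':((H<6)|(H>174))&(S>180)&(V>90)}[c]
E
python3 - <<'E'
from h import *
D={n:cam(n) for n in('scene','top')}
for c in('green','blue','yellow','red'):
    for n in D:
        print(c,n,[(a,np.round(p,1).tolist()) for a,p,_ in blobs(mask(D[n][0],c))])
for c in('black','steel'):
    for n in D:
        for a,p,m in blobs(mask(D[n][0],c),300):
            if a<4000: print(c,n,a,np.round(p,1),cv2.minAreaRect(np.argwhere(m)[:,::-1].astype(np.float32)))
E
```

```text
green scene [(np.int32(228), [388.4, 156.7]), (np.int32(27), [280.4, 167.8])]
green top [(np.int32(40), [249.9, 183.4]), (np.int32(240), [145.9, 242.2])]
blue scene [(np.int32(34), [158.6, 142.7]), (np.int32(43), [162.9, 201.5])]
blue top [(np.int32(34), [349.5, 179.9]), (np.int32(38), [366.6, 244.0])]
yellow scene [(np.int32(34), [159.7, 176.6])]
yellow top [(np.int32(38), [357.9, 207.2])]
red scene [(np.int32(836), [70.1, 122.4]), (np.int32(288), [394.1, 214.0]), (np.int32(299), [261.9, 266.2])]
red top [(np.int32(190), [261.6, 138.0]), (np.int32(235), [150.0, 180.0]), (np.int32(1157), [460.8, 283.2])]
black scene 2767 [276.3  34.8] ((274.7777404785156, 36.7200927734375), (75.29048919677734, 46.69624328613281), 87.79740142822266)
black scene 1331 [481.7  14.7] ((479.5, 17.0), (34.0, 63.0), 90.0)
black scene 590 [385.2 164.8] ((386.43505859375, 162.9478302001953), (41.11050033569336, 21.188232421875), 1.9091525077819824)
black scene 1700 [327.5 193.2] ((327.8067626953125, 192.47079467773438), (52.2872200012207, 34.70012664794922), 84.5596694946289)
black scene 619 [390.2 221.8] ((39
[... 177 characters left out ...]
[207.3 191. ] ((207.18821716308594, 190.9470672607422), (53.3040657043457, 30.448509216308594), 85.60128784179688)
black top 734 [ 19.7 366.5] ((25.5, 363.0), (40.0, 51.0), 90.0)
black top 468 [258.5 376.9] ((258.5, 375.5), (15.0, 39.0), 90.0)
steel scene 2170 [234.4 195.6] ((244.0, 195.5), (53.0, 62.0), 90.0)
steel scene 617 [279.2 215.9] ((278.9102783203125, 215.3596954345703), (14.022849082946777, 52.17870330810547), 88.36341857910156)
steel top 2179 [281.5 183. ] ((265.4405517578125, 185.9059295654297), (54.42853546142578, 85.47369384765625), 84.2894058227539)
steel top 596 [250.4 200.2] ((250.9167022705078, 199.77841186523438), (14.647809982299805, 45.89345169067383), 86.09950256347656)
```

Run:
```python
from h import *
S,T=cam('scene'),cam('top')
r=lambda C,p:ray(C[1],C[2],p)
def near(C,c,p,mn=8,er=0):
    m=mask(C[0],c)
    if er: m=cv2.morphologyEx(m.astype(np.uint8),cv2.MORPH_OPEN,np.ones((er,er)))
    return min(blobs(m,mn),key=lambda b:np.linalg.norm(b[1]-p))
def rect(C,b,z):
    h=cv2.findContours(b[2].astype(np.uint8),0,1)[0][0][:,0].astype(float)
    q=np.float32([atz(r(C,p),z)[:2] for p in h])
    (cx,cy),(w,l),a=cv2.minAreaRect(q); 
    if w<l: w,l,a=l,w,a+90
    return np.round([cx,cy,w,l],4),round((a+90)%180-90,1)
for nm,c,ps,pt,mn,er,z in [('green','green',(388,157),(146,242),8,0,.05),('red','red',(394,214),(150,180),8,0,.05),('b1','blue',(159,143),(366,244),8,0,.06),('b2','blue',(163,201),(349,180),8,0,.06),('y','yellow',(160,177),(358,207),8,0,.06),
  ('bpan','black',(328,193),(207,191),300,9,.09),('span','steel',(231,195),(293,184),300,11,.09),('index','green',(280,168),(250,183),8,0,.17)]:
    a,b=near(S,c,ps,mn,er),near(T,c,pt,mn,er)
    p,e=tri(r(S,a[1]),r(T,b[1])); print(nm,np.round(p,4),np.round(e,4),'rect',rect(S,a,z),rect(T,b,z))
for nm,ps,pt in [('bottle',(282,145),(249,255)),('jar',(221,141),(309,258))]:
    print(nm,atz(r(S,ps),.06),atz(r(T,pt),.06))
```

```text
green [0.4172 0.3327 0.0482] [0.0002 0.0002] rect (array([0.4195, 0.3325, 0.064 , 0.035 ]), -86.9) (array([0.4165, 0.3317, 0.0596, 0.0319]), -89.7)
red [0.6033 0.3301 0.0479] [0.0004 0.0004] rect (array([0.6044, 0.3301, 0.0637, 0.0349]), -82.1) (array([0.6026, 0.3289, 0.0608, 0.0355]), -83.6)
b1 [ 0.4147 -0.315   0.0638] [0.0005 0.0005] rect (array([ 0.4126, -0.3169,  0.022 ,  0.014 ]), 9.6) (array([ 0.4149, -0.3167,  0.018 ,  0.0175]), -89.7)
b2 [ 0.6059 -0.2711  0.0633] [0.0001 0.0001] rect (array([ 0.6039, -0.2722,  0.0224,  0.0148]), 31.2) (array([ 0.6061, -0.272 ,  0.0187,  0.0152]), -2.0)
y [ 0.524  -0.2952  0.0563] [0.0001 0.0001] rect (array([ 0.5261, -0.2933,  0.0174,  0.016 ]), 9.9) (array([ 0.5234, -0.2938,  0.0196,  0.0166]), -46.0)
bpan [0.5666 0.1537 0.0767] [0.0004 0.0004] rect (array([0.5714, 0.1524, 0.158 , 0.0861]), 4.6) (array([0.5654, 0.1518, 0.1564, 0.0868]), 5.4)
span [ 0.5907 -0.0955  0.0817] [0.0001 0.0001] rect (array([ 0.5917, -0.095 ,  0.1598,  0.0914]), 5.6) (array([ 0.5899, -0.0943,  0.161 ,  0.0891]), 5.3)
index [0.5699 0.0285 0.186 ] [0.0003 0.0003] rect (array([0.5592, 0.0286, 0.0125, 0.012 ]), -86.9) (array([0.5725, 0.0285, 0.0162, 0.0137]), -89.5)
bottle [0.40107559 0.03148483 0.06      ] [0.38163491 0.02971338 0.06      ]
jar [ 0.39615964 -0.14181271  0.06      ] [ 0.37370634 -0.14501102  0.06      ]
```

```bash
R='[0.094,-0.314,-0.143,0.08,1.27]'; python3 nudge.py '[[0.094,-0.314,-0.143,0.08,1.27],[0.094,-0.314,-0.143,0.08,1.27],[0.094,-0.314,-0.143,0.08,1.27],[0.094,-0.314,-0.143,0.08,1.27],[0.094,-0.314,-0.143,0.08,1.27],[0.094,-0.314,-0.143,0.08,1.27],[0.094,-0.314,-0.143,0.08,1.27],[0.094,-0.314,-0.143,0.08,1.27],[0.094,-0.314,-0.143,0.08,1.27],[0.094,-0.314,-0.143,0.08,1.27],[0.094,-0.314,-0.143,0.08,1.27],[0.094,-0.314,-0.143,0.08,1.27]]' 10
cat > where.py <<'E'
# tool-axes shift from the present pose to a target x y z [heading of tool y, deg]
import sys
from h import *
from scipy.spatial.transform import Rotation as Ro
s=ctrl.sense(); M=Ro.from_quat(s['tool_rot']).as_matrix(); a=[float(v) for v in sys.argv[1:]]
h=np.degrees(np.arctan2(M[1,1],M[0,1]))
print('t',s['time_s'],'pos',np.round(s['tool_pos'],4),'heading',round(h,1),'F',np.round(s['force'],2),'open',round(s['opening'],4),'j6',round(s['joint_pos'][5],2))
print('shift',np.round(M.T@(np.array(a[:3])-s['tool_pos']),4), 'turn',np.round(np.radians(h-a[3]),3) if len(a)>3 else '')
E
python3 where.py .417 .332 .032 1.7
python3 - <<'E'
from h import *
d=ctrl.read_camera('wrist');cv2.imwrite('pics/w1.png',d['image'][:,:,::-1]);print(np.round(d['mount'],4).tolist(),np.round(d['camera_matrix'],1).tolist())
E
```

```text
time_s: 1.3
tool_pos: [0.4179, 0.3325, 0.1444]
tool_rot: [0.696, 0.718, -0.0, -0.0]
force: [0.6, -0.1, 1.1]
opening: 0.0941
finger_force: 0.0
t 1.3 pos [0.4179 0.3325 0.1444] heading 1.9 F [ 0.62 -0.12  1.1 ] open 0.0941 j6 0.48
shift [-0.0005 -0.0008  0.1124] turn 0.003
[[0.0001, 0.9713, 0.238, 0.0702], [1.0, -0.0002, 0.0002, 0.001], [0.0002, 0.238, -0.9713, -0.1598], [0.0, 0.0, 0.0, 1.0]] [[340.4, 0.0, 247.5], [0.0, 340.4, 189.9], [0.0, 0.0, 1.0]]
```

View pics/w1.png

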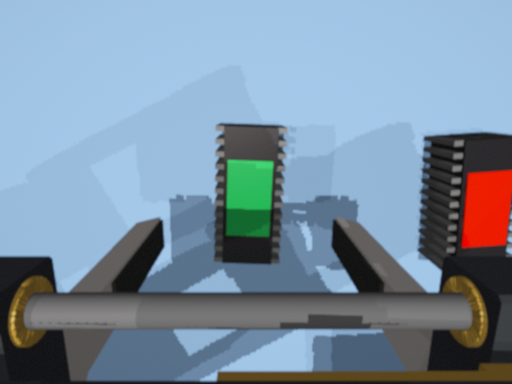

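The wrist picture shows the green tag at (249,198), square to the fingers and midway between them, with the red module well to the right. I can go down and grip.

```bash
python3 nudge.py '[[0.094,0,-0.001,0.04,0],[0.094,0,-0.001,0.08,0],[0.094,0,-0.001,0.1,0],[0.094,0,-0.001,0.112,0],[0.094,0,-0.001,0.112,0],[0.045,0,-0.001,0.112,0],[0.045,0,-0.001,0.112,0],[0.045,0,-0.001,0.112,0],[0.045,0,-0.001,0.112,0],[0.045,0,-0.001,0.112,0],[0.045,0,-0.001,0.112,0],[0.045,0,-0.001,0.112,0]]' 25
python3 nudge.py '[[0.045,0,0,-0.02,0],[0.045,0,0,-0.06,0],[0.045,0,0,-0.1,0],[0.045,0,0,-0.14,0],[0.045,0,0,-0.17,0],[0.045,0,0,-0.17,0],[0.045,0,0,-0.17,0],[0.045,0,0,-0.17,0]]'
python3 where.py .569 .166 .2 95.3
```

```text
time_s: 2.35
tool_pos: [0.4178, 0.333, 0.0333]
tool_rot: [0.696, 0.718, 0.001, 0.0]
force: [1.1, -0.2, 1.5]
opening: 0.0542
finger_force: 24.8
time_s: 3.02
tool_pos: [0.4151, 0.3317, 0.2]
tool_rot: [0.696, 0.718, -0.002, -0.001]
force: [-1.0, 0.6, -5.3]
opening: 0.0544
finger_force: 24.8
t 3.0167 pos [0.4151 0.3317 0.2   ] heading 1.8 F [-0.97  0.6  -5.27] open 0.0544 j6 0.48
shift [-0.1703  0.1487 -0.0003] turn -1.632
```

```bash
python3 nudge.py '[[0.045,-0.014,0.012,0,-0.125],[0.045,-0.028,0.025,0,-0.25],[0.045,-0.042,0.037,0,-0.375],[0.045,-0.056,0.05,0,-0.5],[0.045,-0.07,0.062,0,-0.625],[0.045,-0.084,0.074,0,-0.75],[0.045,-0.098,0.087,0,-0.875],[0.045,-0.112,0.1,0,-1.0],[0.045,-0.126,0.112,0,-1.125],[0.045,-0.14,0.124,0,-1.25],[0.045,-0.154,0.137,0,-1.375],[0.045,-0.168,0.149,0,-1.5]]'
python3 where.py .567 .167 .2 95.3
```

```text
time_s: 4.02
tool_pos: [0.5689, 0.1682, 0.1977]
tool_rot: [0.017, 1.0, -0.001, -0.004]
force: [-1.0, -0.5, -2.2]
opening: 0.054
finger_force: 24.8
t 4.0167 pos [0.5689 0.1682 0.1977] heading 88.1 F [-1.01 -0.53 -2.23] open 0.054 j6 -1.4
shift [ 0.0019 -0.0012 -0.0023] turn -0.126
```

```bash
python3 nudge.py '[[0.045,0.002,-0.001,0,-0.12],[0.045,0.002,-0.001,0.0,-0.126],[0.045,0.002,-0.001,0,-0.126],[0.045,0.002,-0.001,0,-0.126],[0.045,0.002,-0.001,0,-0.126],[0.045,0.002,-0.001,0,-0.126]]'
python3 where.py .567 .167 .094 95.3
python3 - <<'E'
from h import *
d=ctrl.read_camera('scene');im=d['image'][100:260,180:440];cv2.imwrite('pics/s1.png',cv2.resize(im[:,:,::-1],None,fx=3,fy=3,interpolation=2))
E
```

```text
time_s: 4.52
tool_pos: [0.5683, 0.169, 0.2019]
tool_rot: [-0.043, 0.999, -0.0, -0.0]
force: [-0.4, -0.7, -3.1]
opening: 0.0542
finger_force: 24.8
t 4.5167 pos [0.5683 0.169  0.2019] heading 94.9 F [-0.38 -0.74 -3.07] open 0.0542 j6 -1.51
shift [ 0.0014 -0.0018  0.1079] turn -0.006
```

View pics/s1.png

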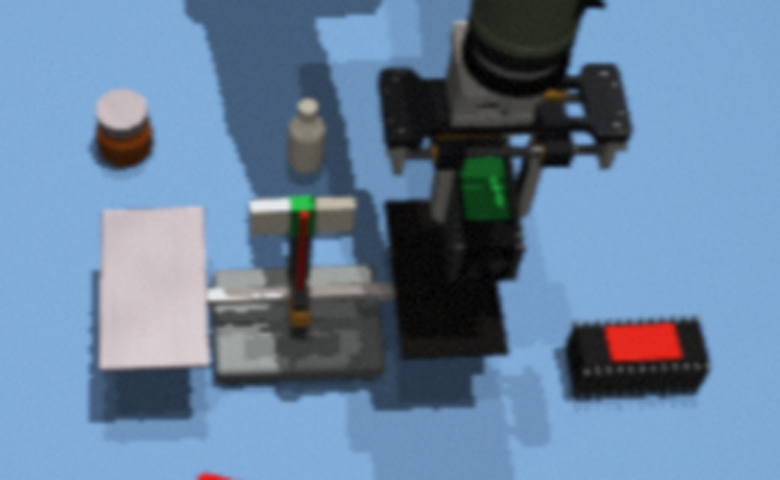

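The module hangs over the outer part of the black pan, and the gripper's body is clear of the index plate, whose right edge is at (355,215). I'll lower it slowly and let go.

```bash
python3 nudge.py '[[0.045,0.001,-0.002,0.025,0],[0.045,0.001,-0.002,0.05,0],[0.045,0.001,-0.002,0.065,0],[0.045,0.001,-0.002,0.075,0],[0.045,0.001,-0.002,0.085,0],[0.045,0.001,-0.002,0.095,0],[0.045,0.001,-0.002,0.105,0],[0.045,0.001,-0.002,0.107,0],[0.045,0.001,-0.002,0.107,0],[0.045,0.001,-0.002,0.107,0]]'
python3 where.py .567 .167 .094 95.3
```

```text
time_s: 5.4
tool_pos: [0.5682, 0.1666, 0.0958]
tool_rot: [-0.043, 0.999, 0.0, 0.0]
force: [-0.2, 0.2, -2.5]
opening: 0.0539
finger_force: 24.8
t 5.4 pos [0.5682 0.1666 0.0958] heading 94.9 F [-0.17  0.22 -2.46] open 0.0539 j6 -1.52
shift [0.0012 0.0005 0.0018] turn -0.006
```

```bash
python3 nudge.py '[[0.045,0,0,0.002,0],[0.045,0,0,0.002,0],[0.08,0,0,0.002,0],[0.08,0,0,0.002,0],[0.08,0,0,0.002,0],[0.08,0,0,0.002,0],[0.08,0,0,-0.03,0],[0.08,0,0,-0.07,0],[0.08,0,0,-0.11,0],[0.08,0,0,-0.15,0],[0.08,0,0,-0.18,0],[0.08,0,0,-0.18,0]]'
python3 where.py .5235 -.2945 .2 95.3
python3 - <<'E'
from h import *
D={n:cam(n) for n in('scene','top')}
g={}
for n in D:
    bs=sorted(blobs(mask(D[n][0],'green')),key=lambda b:-b[0]); g[n]=bs[0]
    print(n,[(b[0],np.round(b[1],1)) for b in bs])
print(tri(*[ray(D[n][1],D[n][2],g[n][1]) for n in D]))
im=np.hstack([cv2.resize(D['scene'][0][100:260,180:440],None,fx=1.5,fy=1.5),cv2.resize(D['top'][0][100:260,120:380],None,fx=1.5,fy=1.5)])
cv2.imwrite('pics/s2.png',im[:,:,::-1])
E
```

```text
time_s: 6.4
tool_pos: [0.5725, 0.1671, 0.2852]
tool_rot: [-0.043, 0.999, 0.001, 0.008]
force: [1.2, -0.3, 0.9]
opening: 0.0803
finger_force: 0.0
t 6.4 pos [0.5725 0.1671 0.2852] heading 95.0 F [ 1.18 -0.27  0.85] open 0.0803 j6 -1.52
shift [ 0.09   -0.4557  0.0833] turn -0.006
scene [(np.int32(114), array([333.2, 193.2])), (np.int32(56), array([332.4, 179.6])), (np.int32(24), array([280.5, 167.5]))]
top [(np.int32(36), array([249.9, 183.1])), (np.int32(26), array([206.7, 188.2]))]
(array([0.59242053, 0.09452277, 0.1345235 ]), [np.float64(0.06689248761401058), np.float64(0.06689248761401054)])
```

View pics/s2.png

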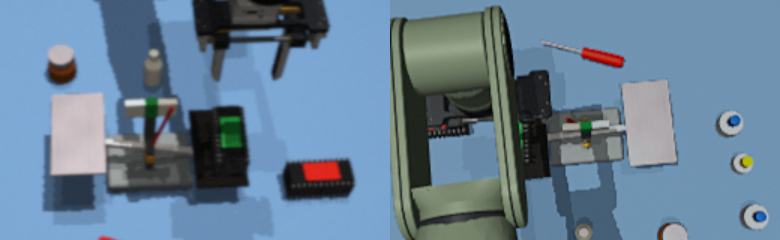

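The module stands squarely on the black pan with the pointer off the right side of the band, at (170,112) in the left half. Next is the far 200 g weight.

```bash
python3 where.py .606 -.2715 .13 95.3
```

```text
t 6.5 pos [0.5691 0.1666 0.2777] heading 94.9 F [-0.08 -0.73 -0.84] open 0.0803 j6 -1.52
shift [ 0.0017 -0.4397  0.1475] turn -0.006
```

```bash
python3 nudge.py '[[0.08,0,-0.042,0,0],[0.08,0,-0.083,0,0],[0.08,0,-0.125,0,0],[0.08,0,-0.167,0,0],[0.08,0,-0.208,0,0],[0.08,0,-0.25,0,0],[0.08,0,-0.29,0.01,0],[0.08,0,-0.33,0.02,0],[0.08,0,-0.37,0.03,0],[0.08,0.002,-0.41,0.05,0],[0.08,0.002,-0.44,0.08,0],[0.08,0.002,-0.44,0.11,0]]'
python3 nudge.py '[[0.08,0,0,0.03,0],[0.08,0,0,0.035,0],[0.08,0,0,0.035,0],[0.08,0,0,0.035,0],[0.08,0,0,0.035,0]]'
python3 where.py .606 -.2715 .062 95.3
python3 - <<'E'
from h import *
# knob position from the wrist view at the known height, and from top+scene
from scipy.spatial.transform import Rotation as Ro
s=ctrl.sense(); d=ctrl.read_camera('wrist'); W=np.eye(4); W[:3,:3]=Ro.from_quat(s['tool_rot']).as_matrix(); W[:3,3]=s['tool_pos']; W=W@d['mount']
for a,p,_ in blobs(mask(d['image'],'blue'),100): print(a,np.round(p,1),np.round(atz(ray(d['camera_matrix'],W,p),.06),4))
S=cam('scene')[0]
cv2.imwrite('pics/w2.png',np.hstack([cv2.resize(d['image'],(400,300)),cv2.resize(S[80:260,100:340],(400,300))])[:,:,::-1])
E
```

```text
time_s: 7.5
tool_pos: [0.6032, -0.2783, 0.1632]
tool_rot: [-0.04, 0.999, -0.001, 0.0]
force: [0.2, 0.5, -0.4]
opening: 0.08
finger_force: 0.0
time_s: 7.92
tool_pos: [0.6053, -0.2723, 0.1326]
tool_rot: [-0.044, 0.999, -0.001, 0.001]
force: [-0.5, -0.2, -0.1]
opening: 0.0801
finger_force: 0.0
t 7.9167 pos [ 0.6053 -0.2723  0.1326] heading 95.0 F [-0.54 -0.21 -0.07] open 0.0801 j6 -2.21
shift [-0.0006  0.0009  0.0706] turn -0.005
760 [249.3 208.3] [ 0.608  -0.2695  0.06  ]
```

View pics/w2.png

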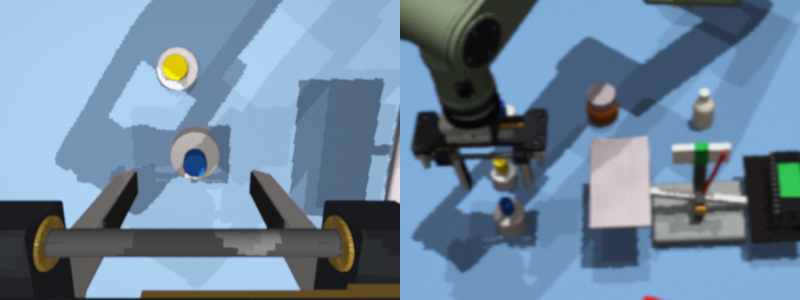

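The blue knob is midway between the fingers, at (195,163) in the left half. I can go down and grip.

```bash
python3 nudge.py '[[0.08,-0.001,0.001,0.035,0],[0.08,-0.001,0.001,0.06,0],[0.08,-0.001,0.001,0.071,0],[0.08,-0.001,0.001,0.071,0],[0.015,-0.001,0.001,0.071,0],[0.015,-0.001,0.001,0.071,0],[0.015,-0.001,0.001,0.071,0],[0.015,-0.001,0.001,0.071,0],[0.015,-0.001,0.001,0.071,0],[0.015,-0.001,0.001,0.071,0],[0.015,-0.001,0.001,0.071,0],[0.015,-0.001,0.001,0.071,0]]' 20
python3 nudge.py '[[0.015,0,0,-0.02,0],[0.015,0,0,-0.06,0],[0.015,0,0,-0.1,0],[0.015,0,0,-0.14,0],[0.015,0,0,-0.16,0],[0.015,0,0,-0.16,0]]'
python3 where.py .591 -.099 .2 95.3
```

```text
time_s: 9.02
tool_pos: [0.6049, -0.2712, 0.0596]
tool_rot: [-0.043, 0.999, -0.0, 0.0]
force: [0.6, 0.4, -0.9]
opening: 0.0299
finger_force: 0.0
time_s: 9.52
tool_pos: [0.6081, -0.2731, 0.2268]
tool_rot: [-0.043, 0.999, -0.004, 0.005]
force: [0.5, -0.6, -1.4]
opening: 0.0211
finger_force: 20.0
t 9.5167 pos [ 0.6081 -0.2731  0.2268] heading 94.9 F [ 0.55 -0.6  -1.42] open 0.0211 j6 -2.21
shift [0.0023 0.1751 0.0255] turn -0.006
```

The fingers met the knob during the first lifting row, so the grip height is uncertain. I'll measure it.

```bash
python3 nudge.py '[[0.015,0,0,0,0],[0.015,0,0,0,0],[0.015,0,0,0,0]]'
python3 - <<'E'
from h import *
from scipy.spatial.transform import Rotation as Ro
s=ctrl.sense(); d=ctrl.read_camera('wrist'); S=cam('scene')
W=np.eye(4); W[:3,:3]=Ro.from_quat(s['tool_rot']).as_matrix(); W[:3,3]=s['tool_pos']
def proj(K,T,P): c=np.linalg.inv(T)@np.r_[P,1]; return [K[0,2]+K[0,0]*c[0]/-c[2],K[1,2]-K[1,1]*c[1]/-c[2]]
WC=W@d['mount']; p0=s['tool_pos']; K=d['camera_matrix']
print(s['tool_pos'],s['force'])
for g in (.055,.06,.065,.07,.075):  # TCP height above underside
    t=p0-[0,0,g]
    # nearest-to-camera rim of the disc top (z 38 mm) and knob top
    print(g,'wrist: disc centre',np.round(proj(K,WC,t+[0,0,.038])),'far/near rim',[np.round(proj(K,WC,t+W[:3,0]*e+[0,0,.038])) for e in(.025,-.025)],'scene bottom',np.round(proj(S[1],S[2],t+[.025,0,0]),1),'disc top',np.round(proj(S[1],S[2],t+[.025,0,.038]),1))
cv2.imwrite('pics/w3.png',np.hstack([d['image'][100:384,120:400],cv2.resize(S[0][150:240,110:230],None,fx=284/90,fy=284/90)])[:,:,::-1])
E
```

```text
time_s: 9.77
tool_pos: [0.6029, -0.27, 0.2152]
tool_rot: [-0.043, 0.999, 0.002, -0.003]
force: [-0.7, 0.2, -2.4]
opening: 0.021
finger_force: 20.0
[ 0.60294135 -0.2699591   0.21522438] [-0.72300532  0.18905247 -2.40042809]
0.055 wrist: disc centre [245. 233.] far/near rim [array([245., 189.]), array([245., 274.])] scene bottom [154.8 188.4] disc top [151.6 179.5]
0.06 wrist: disc centre [245. 230.] far/near rim [array([245., 187.]), array([245., 270.])] scene bottom [155.2 189.5] disc top [152.  180.7]
0.065 wrist: disc centre [245. 227.] far/near rim [array([245., 185.]), array([245., 266.])] scene bottom [155.6 190.6] disc top [152.4 181.9]
0.07 wrist: disc centre [245. 224.] far/near rim [array([245., 183.]), array([245., 263.])] scene bottom [156.  191.7] disc top [152.9 183. ]
0.075 wrist: disc centre [245. 221.] far/near rim [array([245., 181.]), array([245., 259.])] scene bottom [156.3 192.8] disc top [153.3 184.2]
```

View pics/w3.png

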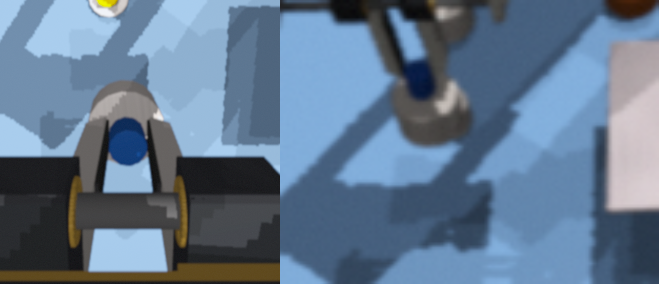

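```bash
python3 nudge.py '[[0.015,0,0.02,-0.02,0],[0.015,-0.01,0.06,-0.025,0],[0.015,-0.015,0.1,-0.025,0],[0.015,-0.017,0.14,-0.025,0],[0.015,-0.017,0.172,-0.025,0],[0.015,-0.017,0.172,-0.025,0],[0.015,-0.017,0.172,-0.025,0],[0.015,-0.017,0.172,-0.025,0]]'
python3 where.py .621 -.097 .189 95.3
```

```text
time_s: 10.53
tool_pos: [0.6066, -0.0984, 0.2433]
tool_rot: [-0.043, 0.999, -0.0, -0.001]
force: [0.0, 0.3, -2.4]
opening: 0.0213
finger_force: 19.9
t 10.5333 pos [ 0.6066 -0.0984  0.2433] heading 95.0 F [ 0.    0.27 -2.36] open 0.0213 j6 -1.96
shift [-0.0145  0.0002  0.0543] turn -0.006
```

```bash
python3 nudge.py '[[0.015,-0.014,0,0,0],[0.015,-0.014,0,0.015,0],[0.015,-0.014,0,0.03,0],[0.015,-0.014,0,0.04,0],[0.015,-0.014,0,0.048,0],[0.015,-0.014,0,0.054,0],[0.015,-0.014,0,0.054,0],[0.015,-0.014,0,0.054,0],[0.015,-0.014,0,0.054,0]]'
python3 where.py .621 -.097 .189 95.3
python3 - <<'E'
from h import *
d=ctrl.read_camera('scene');im=d['image'][120:240,190:370];cv2.imwrite('pics/s4.png',cv2.resize(im[:,:,::-1],None,fx=4,fy=4,interpolation=2))
E
```

```text
time_s: 11.28
tool_pos: [0.6215, -0.0976, 0.1915]
tool_rot: [-0.043, 0.999, -0.0, 0.001]
force: [0.5, -2.1, 1.7]
opening: 0.021
finger_force: 20.0
t 11.2833 pos [ 0.6215 -0.0976  0.1915] heading 94.9 F [ 0.53 -2.06  1.65] open 0.021 j6 -1.95
shift [0.0005 0.0006 0.0025] turn -0.007
```

View pics/s4.png

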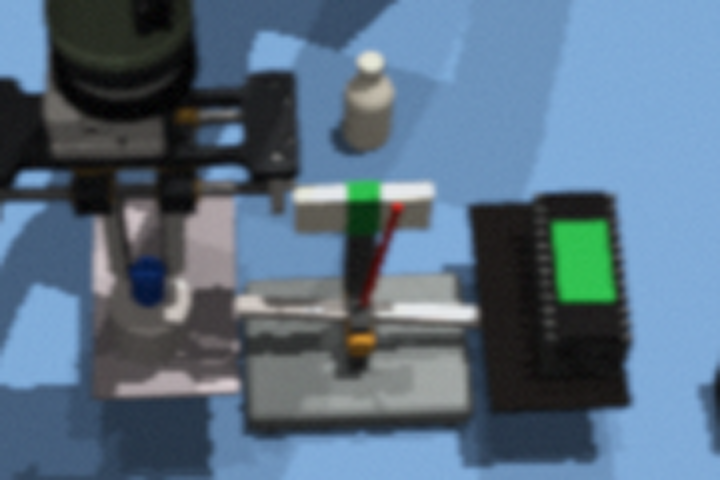

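Force says the weight is seated, and the pointer reads about +0.2 rad, at (397,208) against a band centre of 363. I'll let go.

```bash
python3 nudge.py '[[0.015,0,0,-0.006,0],[0.015,0,0,-0.006,0],[0.03,0,0,-0.006,0],[0.06,0,0,-0.006,0],[0.06,0,0,-0.006,0],[0.06,0,0,-0.006,0],[0.06,0,0,-0.006,0],[0.06,0,0,-0.03,0],[0.06,0,0,-0.07,0],[0.06,0,0,-0.09,0],[0.06,0,0,-0.09,0],[0.06,0,0,-0.09,0]]'
python3 where.py .415 -.3155 .13 95.3
cat > pt.py <<'E'
# beam angle from the pointer tip (red) against the index band (green) in the scene view
from h import *
im,K,T=cam('scene')
red=[(a,np.round(p,1)) for a,p,m in blobs(mask(im[140:215,245:315],'red'),2)]
M=mask(im[140:215,245:315],'red'); ys,xs=np.nonzero(M)
gr=[b for b in blobs(mask(im[140:215,245:315],'green'),5)]
print('red',red,'tip',(xs[ys<=ys.min()+1].mean()+245,ys.min()+140) if len(ys) else None,'green',[(b[0],np.round(b[1]+[245,140],1)) for b in gr])
cv2.imwrite('pics/p%d.png'%int(ctrl.sense()['time_s']*10),np.hstack([cv2.resize(im[130:230,200:370],None,fx=4,fy=4)])[:,:,::-1])
E
python3 pt.py; ls pics
```

```text
time_s: 12.33
tool_pos: [0.6218, -0.0972, 0.2821]
tool_rot: [-0.043, 0.999, -0.001, 0.002]
force: [-0.5, 0.1, 0.3]
opening: 0.0601
finger_force: 0.0
t 12.3333 pos [ 0.6218 -0.0972  0.2821] heading 94.9 F [-0.55  0.13  0.27] open 0.0601 j6 -1.95
shift [ 0.2254 -0.1994  0.1516] turn -0.006
red [(np.int32(5), array([48.6, 32.2]))] tip (np.float64(293.6666666666667), np.int64(171)) green [(np.int32(34), array([280.6, 167.6]))]
p123.png
s1.png
s2.png
s4.png
scene0.png
top0.png
w1.png
w2.png
w3.png
```

The pointer is still beyond the band (about +0.25 rad, saturated), so the module is over about 365 g. The second 200 g is needed.

```bash
python3 nudge.py '[[0.06,0.028,-0.025,0,0],[0.06,0.056,-0.05,0,0],[0.06,0.084,-0.075,0,0],[0.06,0.112,-0.1,0.01,0],[0.06,0.14,-0.125,0.03,0],[0.06,0.168,-0.15,0.05,0],[0.06,0.196,-0.175,0.08,0],[0.06,0.225,-0.2,0.11,0],[0.06,0.225,-0.2,0.15,0],[0.06,0.225,-0.2,0.15,0],[0.06,0.225,-0.2,0.15,0],[0.06,0.225,-0.2,0.15,0]]'
python3 where.py .415 -.3155 .060 95.3
python3 - <<'E'
from h import *
from scipy.spatial.transform import Rotation as Ro
s=ctrl.sense(); d=ctrl.read_camera('wrist'); W=np.eye(4); W[:3,:3]=Ro.from_quat(s['tool_rot']).as_matrix(); W[:3,3]=s['tool_pos']; W=W@d['mount']
for a,p,_ in blobs(mask(d['image'],'blue'),100): print(a,np.round(p,1),np.round(atz(ray(d['camera_matrix'],W,p),.06),4))
E
```

```text
time_s: 13.38
tool_pos: [0.4138, -0.3146, 0.1296]
tool_rot: [-0.043, 0.999, 0.001, -0.001]
force: [-0.3, -1.2, 0.6]
opening: 0.0598
finger_force: 0.0
t 13.3833 pos [ 0.4138 -0.3146  0.1296] heading 95.0 F [-0.29 -1.19  0.62] open 0.0598 j6 -2.47
shift [-0.0012 -0.0012  0.0696] turn -0.006
788 [246.3 210.4] [ 0.417  -0.3136  0.06  ]
```

```bash
python3 nudge.py '[[0.06,-0.002,0,0.035,0],[0.06,-0.002,0,0.06,0],[0.06,-0.002,0,0.068,0],[0.03,-0.002,0,0.068,0],[0.015,-0.002,0,0.068,0],[0.015,-0.002,0,0.068,0],[0.015,-0.002,0,0.068,0],[0.015,-0.002,0,0.068,0],[0.015,-0.002,0,0.068,0],[0.015,-0.002,0,0.068,0],[0.015,-0.002,0,0.068,0],[0.015,-0.002,0,0.068,0]]' 20
python3 where.py .415 -.3155 .24
```

```text
time_s: 14.43
tool_pos: [0.4165, -0.3159, 0.0633]
tool_rot: [-0.043, 0.999, -0.0, 0.001]
force: [-0.8, 1.2, 6.3]
opening: 0.0216
finger_force: 20.0
t 14.4333 pos [ 0.4165 -0.3159  0.0633] heading 94.9 F [-0.76  1.17  6.31] open 0.0216 j6 -2.47
shift [ 0.0013  0.0003 -0.1767] turn
```

```bash
python3 nudge.py '[[0.015,0,0,-0.03,0],[0.015,0,0,-0.07,0],[0.015,0,0,-0.11,0],[0.015,0,0,-0.15,0],[0.015,0,0,-0.175,0],[0.015,0,0,-0.175,0],[0.015,0,0,-0.175,0]]'
python3 where.py .5615 -.103 .235 95.3
```

```text
time_s: 15.02
tool_pos: [0.4163, -0.3161, 0.2382]
tool_rot: [-0.043, 0.999, -0.001, 0.001]
force: [-0.1, 0.3, -3.4]
opening: 0.022
finger_force: 20.0
t 15.0167 pos [ 0.4163 -0.3161  0.2382] heading 94.9 F [-0.08  0.26 -3.44] open 0.022 j6 -2.47
shift [-0.163   0.1998  0.003 ] turn -0.006
```

```bash
python3 nudge.py '[[0.015,-0.02,0.024,0,0],[0.015,-0.042,0.05,0,0],[0.015,-0.064,0.078,0,0],[0.015,-0.085,0.105,0,0],[0.015,-0.107,0.132,0,0],[0.015,-0.128,0.158,0,0],[0.015,-0.15,0.184,0,0],[0.015,-0.163,0.2,0,0],[0.015,-0.163,0.2,0,0],[0.015,-0.163,0.2,0,0],[0.015,-0.163,0.2,0,0]]'
python3 where.py .5615 -.103 .168 95.3
```

```text
time_s: 15.93
tool_pos: [0.5594, -0.1023, 0.2345]
tool_rot: [-0.043, 0.999, 0.001, -0.003]
force: [1.3, -0.6, -1.6]
opening: 0.0213
finger_force: 20.0
t 15.9333 pos [ 0.5594 -0.1023  0.2345] heading 94.9 F [ 1.26 -0.61 -1.56] open 0.0213 j6 -1.99
shift [-0.0024 -0.001   0.0665] turn -0.006
```

```bash
python3 nudge.py '[[0.015,-0.001,-0.001,0.02,0],[0.015,-0.001,-0.001,0.035,0],[0.015,-0.001,-0.001,0.045,0],[0.015,-0.001,-0.001,0.055,0],[0.015,-0.001,-0.001,0.062,0],[0.015,-0.001,-0.001,0.068,0],[0.015,-0.001,-0.001,0.073,0],[0.015,-0.001,-0.001,0.073,0],[0.015,-0.001,-0.001,0.073,0],[0.015,-0.001,-0.001,0.073,0]]'
python3 where.py .5615 -.103 .16 95.3; python3 pt.py
```

```text
time_s: 16.77
tool_pos: [0.5625, -0.103, 0.1649]
tool_rot: [-0.043, 0.999, 0.0, 0.0]
force: [-1.0, -0.6, -1.5]
opening: 0.0213
finger_force: 20.0
t 16.7667 pos [ 0.5625 -0.103   0.1649] heading 94.9 F [-1.04 -0.61 -1.53] open 0.0213 j6 -1.99
shift [0.0009 0.0001 0.0049] turn -0.006
red [(np.int32(4), array([40.5, 31.5]))] tip (np.float64(285.5), np.int64(171)) green [(np.int32(33), array([280.5, 167.7]))]
```

```bash
python3 nudge.py '[[0.015,0,0,0.006,0],[0.015,0,0,0.006,0],[0.015,0,0,0.006,0],[0.03,0,0,0.006,0],[0.06,0,0,0.006,0],[0.06,0,0,0.006,0],[0.06,0,0,0.006,0],[0.06,0,0,-0.03,0],[0.06,0,0,-0.07,0],[0.06,0,0,-0.11,0],[0.06,0,0,-0.14,0],[0.06,0,0,-0.14,0]]'
python3 nudge.py '[[0.06,0,-0.04,0,0],[0.06,0,-0.08,0,0],[0.06,0,-0.12,0,0],[0.06,0,-0.12,0,0],[0.06,0,-0.12,0,0],[0.06,0,-0.12,0,0],[0.06,0,-0.12,0,0],[0.06,0,-0.12,0,0],[0.06,0,-0.12,0,0],[0.06,0,-0.12,0,0],[0.06,0,-0.12,0,0],[0.06,0,-0.12,0,0]]'
python3 pt.py
python3 - <<'E'
from h import *
a,b=cam('scene')[0],cam('top')[0]
cv2.imwrite('pics/end.png',np.hstack([cv2.resize(a[110:260,140:420],None,fx=1.9,fy=2.6)[:,:400*0+532],cv2.resize(b[130:280,180:380],None,fx=1.3,fy=2.6)])[:, :, ::-1])
E
```

```text
time_s: 17.82
tool_pos: [0.5661, -0.1044, 0.3137]
tool_rot: [-0.043, 0.999, -0.003, 0.007]
force: [0.4, 0.1, 0.4]
opening: 0.06
finger_force: 0.0
time_s: 18.82
tool_pos: [0.5727, -0.2223, 0.3046]
tool_rot: [-0.043, 0.999, -0.0, 0.0]
force: [0.3, -0.0, -0.1]
opening: 0.0601
finger_force: 0.0
red [(np.int32(2), array([35. , 31.5]))] tip (np.float64(280.0), np.int64(171)) green [(np.int32(26), array([280.7, 167.7]))]
```

View pics/end.png

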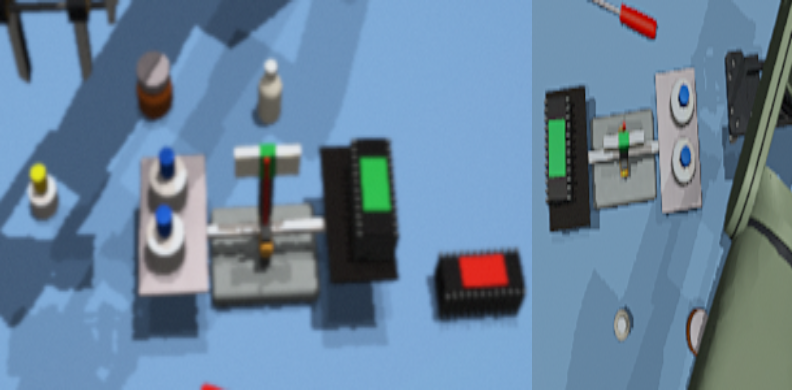

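Both 200 g weights stand on the steel pan at (167,175) and (164,237), and the pointer is mid-band at (266,160). The module looks offset outward on its pan, so I'll check that and hand in only if it is inside the limits.

Run:
```python
from h import *
D=[cam(n) for n in('scene','top')]; R=[]
for C in D:
    b=max(blobs(mask(C[0],'green')),key=lambda b:b[0]); R.append(ray(C[1],C[2],b[1])); print(b[0],b[1])
p,e=tri(*R); d=p[:2]-np.array([.568,.153]); a=np.radians(5.3)
y=-np.sin(a)*d[0]+np.cos(a)*d[1]; x=np.cos(a)*d[0]+np.sin(a)*d[1]; print(p,e,'x',x,'y',y)
if abs(x)<.032 and abs(y)<.024 and max(e)<.005: print(ctrl.job_done())
```

```text
324 [336.86419753 180.4845679 ]
275 [198.76       186.59272727]
[0.56820402 0.17012074 0.13978859] [np.float64(2.5487820494571165e-05), np.float64(2.5487820494584362e-05)] x 0.001784605222223357 y 0.01702869509594752
the job is handed in; nothing more can be done
None
```

The job is handed in: the green-tagged module sits on the black pan about 17 mm outward of its centre, the two 200 g weights hold the pointer mid-band, and the 100 g weight stayed on the bench, but no verdict was returned.

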